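# Tip the tape rolls out of the sorting tray into the bin

## Task

Bring the empty blue bin in under the open edge of the tipping tray, so that it stands flat on the table, centred and square, close up against the stand. Then push the tray's red handle over towards the bin until both tape rolls have slid out over the open edge into the bin, without touching these rolls with the gripper, and keep the tray tipped until they lie still; finally bring the tray back down and press it until its catch snaps shut. Leave the calculator, the marker pen and the thick tape roll on the table where they are.

Things in the scene. Friction and masses are not known exactly. Their poses are not given: they have to be found in the camera images.
- stand: grey stand fixed to the table, carries the tipping tray; foot 82 x 112 mm, 120 mm wide over the hinges. Origin: on the table under the tray's middle. +x points level to the open edge, where the bin belongs; y along the hinge; z up. Foot's front face at x = 22 mm; hinge arms above z = 48 mm reach x = 54. A bin close up against the foot has its centre at x = 80 to 90 mm, y = 0
- tray (a joint): tray angle in rad: 0 = level, held by a sprung roller catch under the rear; grows as the rear rises; stop at 0.9. About 5 to 12 N forward on the red bar pulls it free. Rolls slide out at 0.45 to 0.7. Let go, it sinks back, damped, in about 1 s and stops on the roller near 0.2 until the bar is pressed down with 3 to 12 N: then it snaps to 0
- tray_bar (a point): middle of the red handle bar: round, 10 mm thick, 76 mm long along stand y, held at its ends by 10 mm uprights on the rear lip, open under its middle (66 mm wide, 55 mm high). Tray level: stand x = -47, z = 147 mm. It swings about the hinge forward and up, to stand x = 54, z = 187 mm at 0.9 rad. Its axes turn with the tray
- tray_edge (a point): middle of the open front edge, at stand x = 45, z = 65 mm; fixed, axes as the stand's. The hinge line runs along stand y just under it, at x = 45, z = 62 mm. The aluminium tray reaches 94 mm back from here and is 92 mm wide, with 22 mm lips at the rear and both sides; floor top at z = 65 mm when level
- bin: loose open-topped square blue plastic bin, 110 x 110 x 36 mm high, walls and floor 4 mm, about 0.22 kg, empty. Origin: centre of the underside; x and y along its walls. Any wall may face the stand. It can be pushed, or pinched by a wall from above and lifted
- roll_a: roll of brown tape lying flat on the tray floor, 74 mm diameter, 17 mm high. Origin: centre of its underside
- roll_b: a second such roll, lying on roll_a
- calculator: bystander: grey calculator, 100 (x) x 68 (y) x 19 mm, lying flat on the table. Origin: centre of its underside. The bin and it stand in two places, either way round: one between the tape dispenser and the bag sealer, the other between the dispenser and the tin box
- thick_roll: bystander: thick roll of brown tape lying flat on the table in front of the dispenser, 74 mm diameter, 38 mm high. Origin: centre of its underside
- marker: bystander: marker pen lying on the table, 20 x 130 (y) x 18 mm. Origin: centre of its underside
- tape_dispenser: fixed furniture: black desk tape dispenser. From its origin it reaches 39 mm to -x and +x, 106 mm to -y and +y, and it is 105 mm high. Never moves
- bag_sealer: fixed furniture: blue bag sealer. From its origin it reaches 67 mm to -x, 35 mm to +x, 211 mm to -y and 187 mm to +y; its raised arm is up to 265 mm high. Never moves
- parts_tin: fixed furniture: green tin box, 130 (x) x 172 (y) mm round its origin, 62 mm high. Never moves

How it is judged:
On the way, in this order (a step that is already met when the one before it is completed fails the run):
1. the bin stands flat under the tray's open edge, close against the stand, centred and square, with the tray still shut (x of bin in the frame of stand between 0.07 and 0.1 m and y of bin in the frame of stand between -0.015 and 0.015 m and height (world z) of bin below 0.008 m and angle between bin's own z axis and vertical below 0.08 rad and (angle between the x axis of bin and the x axis of stand, either way round below 0.15 rad or angle between the y axis of bin and the x axis of stand, either way round below 0.15 rad) and value of joint tray below 0.05 rad), for 0.2 s.
2. the tray is tipped and both rolls have slid out into the bin (x of roll_a in the frame of bin between -0.052 and 0.052 m and y of roll_a in the frame of bin between -0.052 and 0.052 m and z of roll_a in the frame of bin between -0.005 and 0.055 m and x of roll_b in the frame of bin between -0.052 and 0.052 m and y of roll_b in the frame of bin between -0.052 and 0.052 m and z of roll_b in the frame of bin between -0.005 and 0.055 m and value of joint tray above 0.35 rad), for 0.1 s.
At the end, for the whole second after the job is handed in: Both rolls lie or lean at rest in the bin (their middles between its walls and less than 55 mm above its underside), the bin stands flat on the table (within 8 mm and 0.08 rad), and the tray is level in its catch (below 0.05 rad) (x of roll_a in the frame of bin between -0.052 and 0.052 m and y of roll_a in the frame of bin between -0.052 and 0.052 m and z of roll_a in the frame of bin between -0.005 and 0.055 m and x of roll_b in the frame of bin between -0.052 and 0.052 m and y of roll_b in the frame of bin between -0.052 and 0.052 m and z of roll_b in the frame of bin between -0.005 and 0.055 m and height (world z) of bin below 0.008 m and angle between bin's own z axis and vertical below 0.08 rad and value of joint tray below 0.05 rad and linear speed of each of bin, roll_a, roll_b below 0.02 m/s); the robot touches nothing.
It fails at once if the gripper touches a roll of the tray (contact force between the fingers and roll_a above 0.5 N or contact force between the fingers and roll_b above 0.5 N).
It fails at once if the calculator, the thick roll or the marker is moved by more than 30 mm (distance of any of calculator, thick_roll, marker from where it was at the start of the episode above 0.03 m).
It also fails if it takes over 69 s, if anything falls off the work surface, if the arm or the gripper's body presses on something with over 40 N, if the wrist force passes 120 N, or if a joint passes its speed limit or range.

## Robot

A 7-joint arm with a two-finger parallel gripper is mounted at the origin on a cart in front of the work surface, level with it; the furniture and walls round the work are solid. World frame = base frame: x ahead of the robot, y to its left, z up, the work surface at z = 0. Lengths are in m, angles in rad, forces in N, time in s.
With the tool pointing down it reaches from about 0.4 to 0.85 m from the base axis. Payload 10.4 kg.
Tool frame: the origin (TCP) lies at the very end of the fingers, on their centre line; the grasp point (between the pads) lies 19 mm behind it; z points along the fingers, y is the line along which they close (so a half turn about z gives the same grasp; the last joint's range is limited). The gripper opens to 87 mm and grips with 3 to 60 N. Pads are 19 mm wide; open, the fingers measure 117 mm over their backs; the gripper's body (75 mm by 190 mm) begins 51 mm behind the grasp point.
Start: joints at [1.133, 0.332, -0.065, 1.46, 0.022, 1.35, -0.088], TCP at [0.252, -0.572, 0.223] pointing down, gripper open.
Joint ranges: [-2.6, 2.6], [-0.5, 2.12], [-1.47, 1.34], [0.16, 2.42], [-1.27, 4.41], [0.06, 2.06], [-2.6, 2.6]. Speed limits (rad/s): [2.22, 2.22, 2.79, 2.79, 3.14, 3.14, 3.14].

## Interface

Orientations are given as a unit quaternion [x, y, z, w].
In Python, from bench import * gives the robot as it stands.
- The arm moves only by the tool step_arm, never from a script. Its arguments are lists of equal length, an entry for each row: "delta_pos": the shift along the world's x, y, z in units of 25 mm (1.0 is 25 mm), a list of three; "turn": the turn about the world's z in units of 0.12 rad (1.0 is 0.12 rad). In form: {"delta_pos": [[tx, ty, tz], ...], "turn": [turn, ...]}. A call has 1 to 12 rows; each row shifts and turns the commanded pose from where the row before left it; what a row does not reach is not made up. A row lasts 1/10 s, in which the tool goes at most 50 mm and 8.59 degrees, less where a joint would pass 70% of its speed; a pose out of reach is approached as far as the arm can. A call with a number of a shift or a turn outside -1 to 1 is refused whole. A call with a gripper value outside its range is refused whole. "grip" is the closure, from 0 (fully open) to 1 (shut), set as the call begins (left out, the last holds). The fingers move at their own pace and stop on an object; "newtons" is the grip in N (left out, the last holds). Time passes only in rows, so rows that do not move let the fingers close. It gives the time, the measured TCP pose, the force, the opening and the grip force at its end, in the units of the state.
- read_state(): the state, without advancing time (a new reading comes with each control period).
- camera(name): name is "scene" or "top" or "wrist"; returns a dict with "image" (480x640x3 uint8, red, green, blue), "z_map" (480x640 float32, m along the optical axis (not along the pixel's ray), 0 where there is no reading), "mtx" (3x3 intrinsics, pixels), "view" (4x4, takes a point from world to camera coordinates). Camera axes: x right, y up, looking along -z (the intrinsics and any distortion apply to the point x, -y, -z); pixel columns grow to the right and rows downward; lengths in m; the calibration is good to about 2 mm. A picture is of the moment at which its call begins.
- close_job(): hands the job in; it is judged then, once.
The state is a dict: "time": time; "joint_positions": joint angles; "joint_vel": joint speeds; "joint_torque": joint torques, N m; "ee_pos": TCP position; "eef_rot": TCP orientation; "ft_force": force on the tool from outside, world axes, zero at the start; "torque": the same for the moment, N m; "width": finger opening in m; "grip_force": force on a finger pad.
Only numpy, scipy, OpenCV 4.12 (cv2) and the standard library are available. Lean on these libraries where they do the work, as an engineer would, in place of code of your own. Each camera call takes 0.05 s, during which the arm holds its last target. There are 200 camera calls.

## Working session

There is one attempt and no reset: what is moved stays moved. The work goes in short steps, Python scripts to look and compute and a tool call to move; the robot and the scene stay as the last step left them, time stands still between calls to the robot, and variables do not carry over. Pictures are saved under pics/ and viewed, at most 10 in all, crops included, and the job is handed in when it is done.

Besides the shell and the picture viewer there is one more tool, called after ">>>" as name(argument=value, ...), one argument or row to a line, values as JSON. step_arm: Moves the arm, as the interface text tells. Shifts and turns lie within -1 to 1; 1 stands for 25 mm of shift or 0.12 rad of turn. Its arguments: {"type":"object","properties":{"delta_pos":{"type":"array"},"turn":{"type":"array"},"grip":{"type":"number"},"newtons":{"type":"number"}},"required":["delta_pos","turn"]}

```bash
ls; mkdir -p pics; cat > h.py <<'E'
from bench import *
import numpy as np, cv2
def cloud(c):
    z=c["z_map"];K=np.array(c["mtx"]);V=np.array(c["view"])
    v,u=np.mgrid[:480,:640]
    x=(u-K[0,2])/K[0,0]*z; y=(v-K[1,2])/K[1,1]*z
    P=np.stack([x,-y,-z,np.ones_like(z)],-1)@np.linalg.inv(V).T
    P=P[...,:3]; P[z==0]=np.nan
    return P
E
python3 - <<'E'
from h import *
for n in ("top","scene"):
    c=camera(n); cv2.imwrite(f"pics/{n}0.png",c["image"][...,::-1]); np.savez(f"{n}0.npz",P=cloud(c),image=c["image"],K=c["mtx"],V=c["view"])
    print(n,np.linalg.inv(c["view"])[:3,3])
print(read_state())
E
```

```text
pics
top [ 0.42468859 -0.03878638  0.94221288]
scene [0.01307506 0.59187401 0.85016354]
{'time': 0.1, 'joint_positions': array([ 1.13340242,  0.33279029, -0.06468624,  1.46083675,  0.02155702,
        1.34987578, -0.08851364]), 'joint_vel': array([ 0.00119817, -0.00170547,  0.00130181, -0.0007577 ,  0.00055653,
        0.00046211,  0.00021854]), 'joint_torque': array([ 1.96310437e-03, -6.24544072e+01,  2.48246040e-02, -3.90717852e+01,
       -6.15072926e-02,  3.64732090e-02,  5.97091434e-05]), 'ee_pos': array([ 0.25174661, -0.57169592,  0.22185475]), 'eef_rot': array([ 9.78571832e-01,  2.05904830e-01, -1.33294302e-04, -5.93892087e-04]), 'ft_force': array([-0.24710859, -0.43828367,  0.18135216]), 'torque': array([-0.0491574 , -0.02214335,  0.03789913]), 'grip_force': 0.0, 'width': 0.08678329351039271}
```

View pics/top0.png

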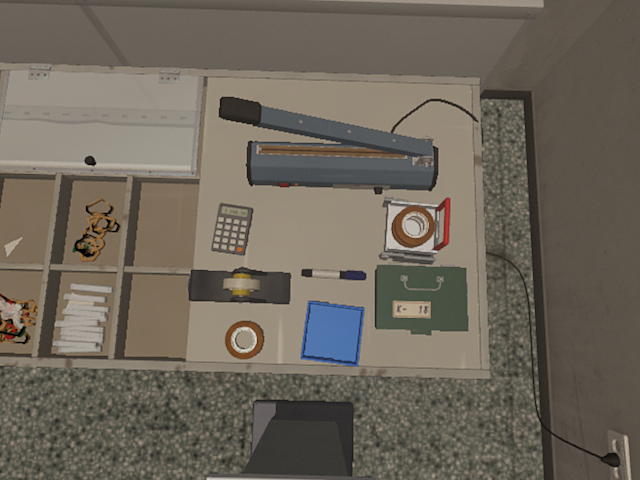

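View pics/scene0.png

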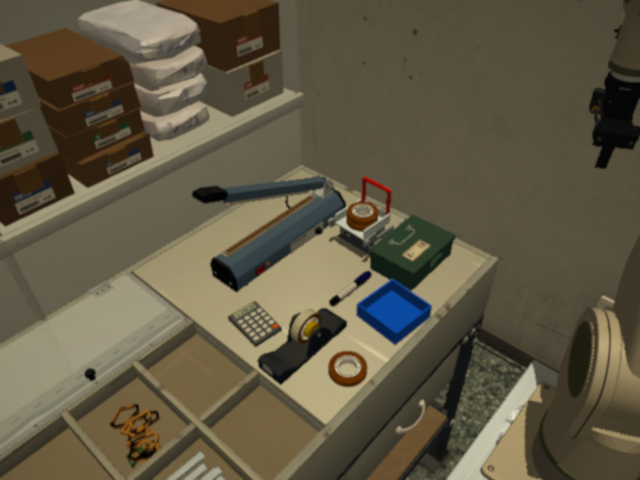

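Top view: world +x is up and +y is left. The bin is at (332,333), the marker at (333,274) and the tray at (410,228), with its bar to the right and its open edge facing left. The thick roll is at (244,340), the tin at (421,298) and the sealer across the top. Next I'll measure these.

```bash
python3 - <<'E'
from h import *
d=np.load("top0.npz");P=d["P"];I=d["image"].astype(int);r,g,b=I[...,0],I[...,1],I[...,2]
H=cv2.cvtColor(d["image"],cv2.COLOR_RGB2HSV)
def rep(n,m,zmin,zmax):
    q=P[m&(P[...,2]>zmin)&(P[...,2]<zmax)]
    R=cv2.minAreaRect((q[:,:2]*1000).astype(np.float32)); print(n,len(q),"rect mm",np.round(R[0],1),np.round(R[1],1),round(R[2],1),"z",np.round(np.percentile(q[:,2],[5,50,95]),3))
w=np.zeros((480,640),bool)
def win(u0,u1,v0,v1): m=w.copy(); m[v0:v1,u0:u1]=1; return m
blue=(H[...,0]>100)&(H[...,0]<125)&(H[...,1]>120)
rep("bin",win(295,370,295,368)&blue,-.01,.05)
rep("binrim",win(295,370,295,368)&blue,.028,.05)
red=((H[...,0]<6)|(H[...,0]>174))&(H[...,1]>150)
rep("bar",win(430,460,190,255)&red,.12,.2)
rep("barall",win(430,460,190,255)&red,.06,.2)
rep("tin",win(370,475,258,338),.05,.075)
rep("marker",win(297,370,264,284),.008,.03)
rep("rolls",win(392,435,204,248)&(H[...,1]>100)&(H[...,0]<20),.085,.12)
rep("tray/stand",win(370,452,190,265),.03,.075)
rep("lips",win(370,452,190,265),.075,.095)
rep("sealer",win(240,445,135,200),.03,.4)
rep("table",win(250,300,200,260),-.05,.05)
for v in range(194,268,4): print(v,[f"{P[v,u,0]*1e3:.0f},{P[v,u,1]*1e3:.0f},{P[v,u,2]*1e3:.0f}" for u in (378,384,390,400,434,438)])
cv2.imwrite("pics/crop1.png",cv2.resize(d["image"][180:280,290:470,::-1],None,fx=4.4,fy=4.4,interpolation=cv2.INTER_CUBIC))
E
```

```text
bin 3280 rect mm [418.9 -69.1] [109.1 111.9] 84.0 z [0.002 0.005 0.036]
binrim 407 rect mm [417.4 -69.4] [108.1 109. ] 84.0 z [0.031 0.036 0.039]
bar 257 rect mm [ 614.5 -259.5] [ 8.3 84.6] 86.3 z [0.13  0.151 0.154]
barall 301 rect mm [ 614.9 -259.5] [ 8.3 85.5] 86.3 z [0.096 0.15  0.154]
tin 6051 rect mm [ 491.7 -235.9] [145.6 171.3] 0.2 z [0.058 0.061 0.064]
marker 550 rect mm [531.5 -70.9] [127.9  18.9] 89.7 z [0.011 0.016 0.02 ]
rolls 644 rect mm [ 618.3 -214.6] [70.9 72.5] 60.9 z [0.092 0.096 0.099]
tray/stand 1367 rect mm [ 628.8 -213.1] [155.6 119.4] 3.5 z [0.042 0.065 0.072]
lips 1007 rect mm [ 617.7 -217.1] [92.7 92.8] 86.7 z [0.076 0.087 0.095]
sealer 9194 rect mm [733.4 -80.1] [119.9 376.3] 0.0 z [0.042 0.071 0.157]
table 2989 rect mm [622.8  53.4] [125.3 101.8] 2.2 z [-0.003  0.     0.003]
194 ['695,-155,32', '705,-172,-0', '705,-184,2', '705,-205,3', '708,-276,1', '708,-284,2']
198 ['696,-159,-1', '696,-171,1', '677,-174,69', '697,-205,0', '700,-276,-1', '700,-285,-1']
202 ['687,-159,-1', '672,-164,55', '671,-175,62', '664,-190,87', '691,-276,-0', '691,-284,1']
206 ['67
[... 787 characters left out ...]
', '594,-188,93', '601,-258,68', '597,-260,88']
242 ['602,-160,1', '603,-172,-2', '591,-174,67', '589,-191,80', '593,-257,69', '589,-260,88']
246 ['594,-160,1', '595,-172,-0', '583,-174,67', '583,-193,67', '585,-258,68', '577,-253,114']
250 ['586,-160,1', '586,-172,4', '574,-173,71', '574,-191,78', 'nan,nan,nan', 'nan,nan,nan']
254 ['578,-160,-0', '567,-162,70', '567,-174,69', '568,-193,67', '569,-257,70', '581,-282,4']
258 ['569,-160,0', '561,-165,55', '570,-184,1', '563,-196,51', '565,-261,52', '573,-282,2']
262 ['561,-160,-1', '561,-172,2', '562,-184,0', '562,-205,2', '564,-274,1', '565,-283,-2']
266 ['545,-152,61', '545,-164,61', '545,-175,62', '546,-194,61', '556,-274,2', '557,-283,-2']
```

View pics/crop1.png

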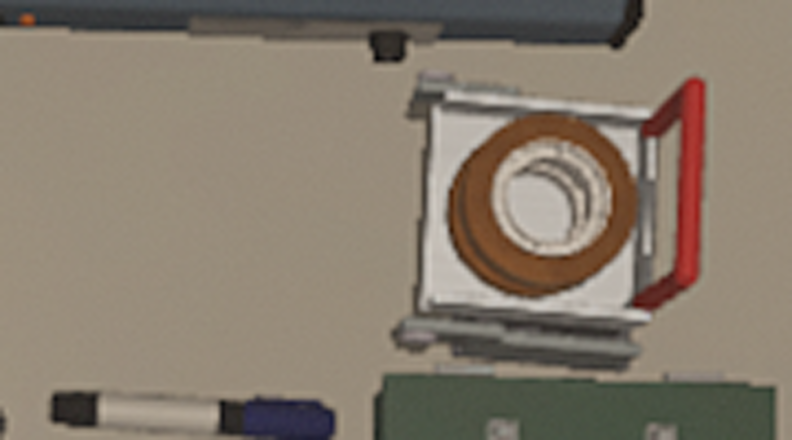

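```bash
python3 - <<'E'
from h import *
P=np.load("top0.npz")["P"].reshape(-1,3)
P=P[~np.isnan(P[:,0])]
m=(P[:,0]>.43)&(P[:,0]<.56)&(P[:,1]>-.03)&(P[:,1]<.24)&(P[:,2]>.03)
for y0 in np.arange(-.01,.2,.02):
    q=P[m&(abs(P[:,1]-y0)<.01)]
    if len(q): print("disp",round(y0,2),q[:,0].min().round(3),q[:,0].max().round(3),q[:,2].max().round(3))
q=P[(P[:,0]>.35)&(P[:,0]<.46)&(P[:,1]>.0)&(P[:,1]<.16)&(P[:,2]>.03)&(P[:,2]<.05)]; print("thick",q.min(0),q.max(0))
q=P[(P[:,0]>.66)&(P[:,0]<.8)&(P[:,1]>-.15)&(P[:,1]<-.0)&(P[:,2]>.02)]
for y0 in np.arange(-.15,.0,.03):
    k=q[abs(q[:,1]-y0)<.015];print("sealer",y0.round(2),k[:,0].min(),k[k[:,2]>.09][:,0].min(),k[:,2].max())
E
```

```text
disp -0.01 0.431 0.463 0.04
disp 0.03 0.483 0.529 0.031
disp 0.07 0.471 0.532 0.083
disp 0.09 0.469 0.534 0.093
disp 0.11 0.467 0.535 0.096
disp 0.13 0.472 0.53 0.089
disp 0.19 0.472 0.531 0.038Traceback (most recent call last):
  File "<stdin>", line 8, in <module>
    return umr_minimum(a, axis, None, out, keepdims, initial, where)
ValueError: zero-size array to reduction operation minimum which has no identity
```

>>> step_arm(
  delta_pos=[
    [0.8,1,0],
    [0.8,1,0],
    [0.8,1,0],
    [0.8,1,0],
    [0.8,1,0],
    [0.8,1,0],
    [0.8,1,0],
    [0.8,1,0],
    [0.8,1,0],
    [0,1,0],
    [0,1,0],
    [0,1,0],
  ],
  turn=[-0.36,-0.36,-0.36,-0.36,-0.36,-0.36,-0.36,-0.36,-0.36,-0.36,-0.36,-0.38],
  grip=0.4,
  newtons=40,
)

```text
time: 1.3
ee_pos: [0.4317, -0.2708, 0.2221]
eef_rot: [0.999, -0.054, -0.0, -0.0]
ft_force: [1.0, 0.4, -0.2]
width: 0.0523
grip_force: 0.0
```

>>> step_arm(
  delta_pos=[
    [-0.1,1,0],
    [-0.1,1,0],
    [-0.1,1,0],
    [-0.1,1,0],
    [-0.1,1,0],
    [-0.1,1,0],
    [0,1,-0.5],
    [0,1,-0.5],
    [0,1,-0.5],
    [0,1,-0.5],
    [0,0.2,-0.5],
    [0,0,-0.5],
  ],
  turn=[0,0,0,0,0,0,0,0,0,0,0,0],
)

```text
time: 2.5
ee_pos: [0.4168, -0.0167, 0.1468]
eef_rot: [0.999, -0.052, -0.0, 0.0]
ft_force: [0.5, -0.9, 0.1]
width: 0.052
grip_force: 0.0
```

```bash
python3 - <<'E'
from h import *
c=camera("wrist"); cv2.imwrite("pics/w1.png",c["image"][...,::-1])
P=cloud(c);H=cv2.cvtColor(c["image"],cv2.COLOR_RGB2HSV)
m=(H[...,0]>100)&(H[...,0]<125)&(H[...,1]>120)&(P[...,2]>.028)&(P[...,2]<.05)
q=P[m];print(len(q)); 
R=cv2.minAreaRect((q[:,:2]*1000).astype(np.float32));print(R)
print(read_state()["ee_pos"])
E
```

```text
4086
((444.93389892578125, 0.4233551025390625), (277.5054931640625, 128.99424743652344), 71.42880249023438)
[ 0.41573965 -0.01753303  0.14490561]
```

View pics/w1.png

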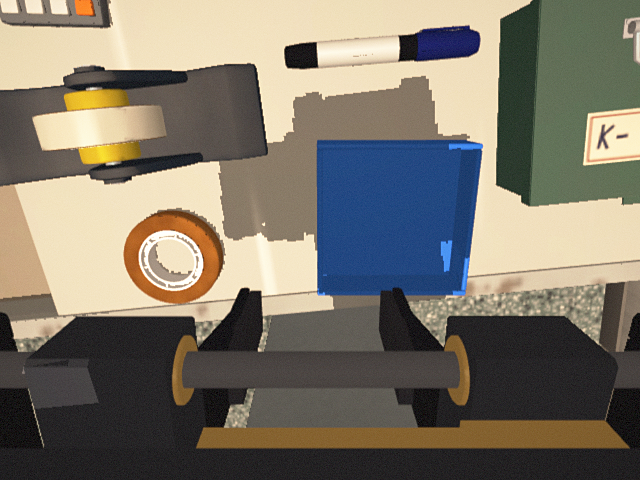

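The wrist view shows the bin's left wall near column 318, centred between the fingers, which are at columns 245 and 395. The thick roll is clear to the left, so I'm descending to pinch.

>>> step_arm(
  delta_pos=[
    [0,0,-0.8],
    [0,0,-0.8],
    [0,0,-0.8],
    [0,0,-0.8],
    [0,0,-0.8],
    [0,0,-0.6],
    [0,0,-0.4],
    [0,0,-0.2],
    [0,0,0],
  ],
  turn=[0,0,0,0,0,0,0,0,0],
)

```text
time: 3.45
ee_pos: [0.4167, -0.0174, 0.0173]
eef_rot: [0.999, -0.053, -0.0, 0.0]
ft_force: [-0.0, 0.0, 0.2]
width: 0.0523
grip_force: 0.0
```

>>> step_arm(
  delta_pos=[
    [0,0,0],
    [0,0,0],
    [0,0,0],
    [0,0,0],
    [0,0,0],
    [0,0,0],
    [0,0,0],
    [0,0,0],
  ],
  turn=[0,0,0,0,0,0,0,0],
  grip=1,
  newtons=40,
)

```text
time: 4.25
ee_pos: [0.417, -0.0169, 0.0176]
eef_rot: [0.999, -0.053, 0.0, 0.0]
ft_force: [-0.1, 1.9, 0.1]
width: 0.0037
grip_force: 40.0
```

>>> step_arm(
  delta_pos=[
    [0,0,0.5],
    [0,0,0.9],
    [0,0,0.9],
    [0.5,0,0],
    [0.9,-0.2,0],
    [1,-0.2,0],
    [1,-0.2,0],
    [1,-0.2,0],
    [1,-0.14,0],
    [1,0,0],
    [1,0,0],
    [0.78,0,0],
  ],
  turn=[0,0,0,0,0.06,0.06,0.06,0.06,0.06,0.06,0,0],
)

```text
time: 5.45
ee_pos: [0.6228, -0.0406, 0.0741]
eef_rot: [0.999, -0.032, -0.0, -0.0]
ft_force: [0.4, 1.2, -1.9]
width: 0.0035
grip_force: 40.0
```

```bash
python3 - <<'E'
from h import *
for n in ("top",):
    c=camera(n);P=cloud(c);H=cv2.cvtColor(c["image"],cv2.COLOR_RGB2HSV)
    cv2.imwrite("pics/t2.png",cv2.resize(c["image"][150:350,230:480,::-1],None,fx=3,fy=3))
    m=(H[...,0]>100)&(H[...,0]<125)&(H[...,1]>150)&(P[...,0]>.54)&(P[...,0]<.7)&(P[...,1]>-.19)&(P[...,1]<.02)&(P[...,2]>.04)&(P[...,2]<.12)
    q=P[m]; print(len(q),np.percentile(q[:,2],[2,50,98]))
    print(cv2.minAreaRect((q[:,:2]*1000).astype(np.float32)))
print(read_state()["ee_pos"])
E
```

```text
Traceback (most recent call last):
IndexError: index -1 is out of bounds for axis 0 with size 0
```

View pics/t2.png

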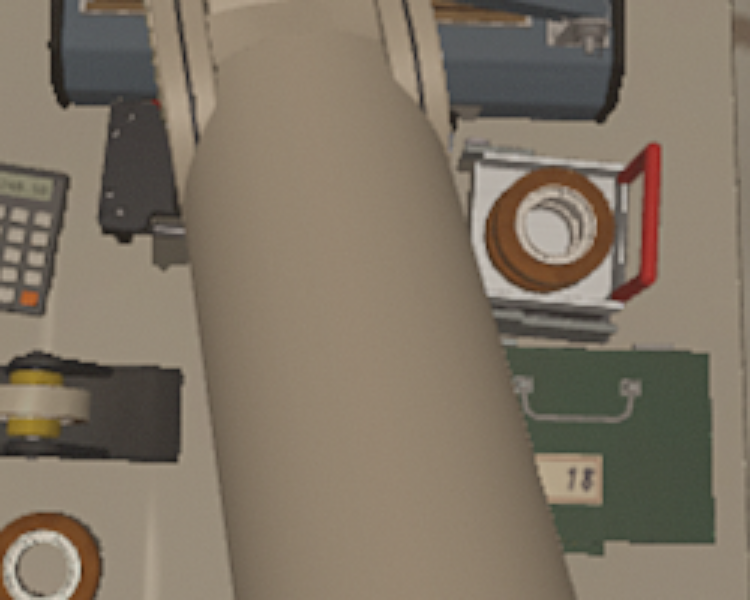

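The arm hides the bin in the top view. The stand and the bystanders are where they were, and the wrist force of -1.9 N confirms the bin is held. Lowering to just above the table.

>>> step_arm(
  delta_pos=[
    [0,0,-0.6],
    [0,0,-0.6],
    [0,0,-0.5],
    [0,0,-0.3],
    [0,0,-0.2],
    [0,0,0],
    [0,0,0],
  ],
  turn=[0,0,0,0,0,0,0],
)

```text
time: 6.2
ee_pos: [0.6217, -0.0405, 0.0205]
eef_rot: [1.0, -0.031, 0.0, 0.0]
ft_force: [0.4, 0.3, -0.6]
width: 0.0035
grip_force: 40.0
```

```bash
python3 - <<'E'
from h import *
s=read_state();print(s["ee_pos"],s["ft_force"],s["torque"])
ims=[]
for n in ("wrist","scene"):
    c=camera(n);P=cloud(c);H=cv2.cvtColor(c["image"],cv2.COLOR_RGB2HSV)
    ims.append(c["image"] if n=="wrist" else cv2.resize(c["image"][160:340,260:500],(640,480)))
    m=(H[...,0]>100)&(H[...,0]<125)&(H[...,1]>150)&(P[...,0]>.54)&(P[...,0]<.7)&(P[...,1]>-.2)&(P[...,1]<.02)&(P[...,2]>-.01)&(P[...,2]<.06)
    q=P[m]; print(n,len(q),np.percentile(q,[1,50,99],axis=0).round(3).tolist())
    print(cv2.minAreaRect((q[:,:2]*1000).astype(np.float32)))
cv2.imwrite("pics/ws3.png",cv2.resize(np.hstack(ims)[...,::-1],(800,300)))
E
```

```text
[ 0.62167808 -0.04052998  0.02053613] [ 0.44247987  0.32742344 -0.62196046] [0.07686786 0.00858901 0.02863993]
wrist 51466 [[0.573, -0.149, 0.005], [0.644, -0.113, 0.007], [0.685, -0.04, 0.039]]
((613.29052734375, -88.58174896240234), (118.92724609375, 140.32435607910156), 86.0038070678711)
scene 1323 [[0.567, -0.146, 0.001], [0.605, -0.099, 0.013], [0.659, -0.029, 0.04]]
((608.8596801757812, -98.37677001953125), (151.29270935058594, 112.30961608886719), 71.65011596679688)
```

View pics/ws3.png

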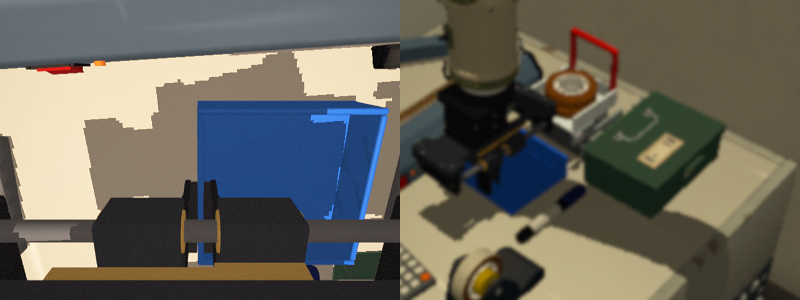

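>>> step_arm(
  delta_pos=[
    [-0.01,-0.2,0],
    [-0.02,-0.3,0],
    [-0.02,-0.3,0],
    [-0.02,-0.28,0],
    [-0.01,-0.2,0],
    [0,0,0],
    [0,0,-0.06],
    [0,0,-0.06],
    [0,0,0],
    [0,0,0],
  ],
  turn=[0,0,0,0,0,0,0,0,0,0],
)

```text
time: 7.3
ee_pos: [0.6195, -0.0721, 0.0177]
eef_rot: [1.0, -0.031, 0.0, 0.0]
ft_force: [-3.1, -1.0, 6.1]
width: 0.0039
grip_force: 40.0
```

>>> step_arm(
  delta_pos=[
    [0,0,0],
    [0,0,0],
    [0,0,0],
    [0,0,0],
    [0,0,0.5],
    [0,0,1],
    [0,0.5,1],
    [0,1,1],
    [0,1,1],
    [0,1,1],
  ],
  turn=[0,0,0,0,0,0,0,0,0,0],
  grip=0.7,
)

```text
time: 8.3
ee_pos: [0.6194, 0.016, 0.1568]
eef_rot: [1.0, -0.031, 0.001, 0.0]
ft_force: [-0.3, -0.1, -0.1]
width: 0.0262
grip_force: 0.0
```

```bash
python3 - <<'E'
from h import *
for n in ("wrist","scene"):
    c=camera(n);P=cloud(c);H=cv2.cvtColor(c["image"],cv2.COLOR_RGB2HSV)
    m=(H[...,0]>100)&(H[...,0]<125)&(H[...,1]>150)&(P[...,0]>.55)&(P[...,0]<.69)&(P[...,1]>-.2)&(P[...,1]<-.05)&(P[...,2]>-.01)&(P[...,2]<.06)
    q=P[m]; print(n,len(q),np.percentile(q,[1,50,99],axis=0).round(3).tolist())
    print(cv2.minAreaRect((q[:,:2]*1000).astype(np.float32)))
    q=P[m&(P[...,2]>.031)]
    print("rim",cv2.minAreaRect((q[:,:2]*1000).astype(np.float32)),np.percentile(q[:,2],[5,95]))
    if n=="wrist": cv2.imwrite("pics/w4.png",c["image"][...,::-1])
print(read_state()["ee_pos"])
E
```

```text
wrist 24648 [[0.572, -0.18, 0.002], [0.625, -0.133, 0.004], [0.682, -0.068, 0.036]]
((626.08056640625, -125.14215850830078), (110.65593719482422, 109.17877197265625), 86.42696380615234)
rim ((626.0858154296875, -125.2198486328125), (110.49486541748047, 109.11833953857422), 86.47015380859375) [0.03169316 0.03639219]
scene 2033 [[0.565, -0.179, -0.001], [0.626, -0.129, 0.011], [0.677, -0.065, 0.036]]
((621.9456787109375, -127.43828582763672), (125.72872161865234, 113.07014465332031), 87.15800476074219)
rim ((621.6505737304688, -121.4239501953125), (113.68511199951172, 110.76414489746094), 86.20897674560547) [0.03128536 0.03586615]
[0.62110743 0.02039933 0.15978281]
```

View pics/w4.png

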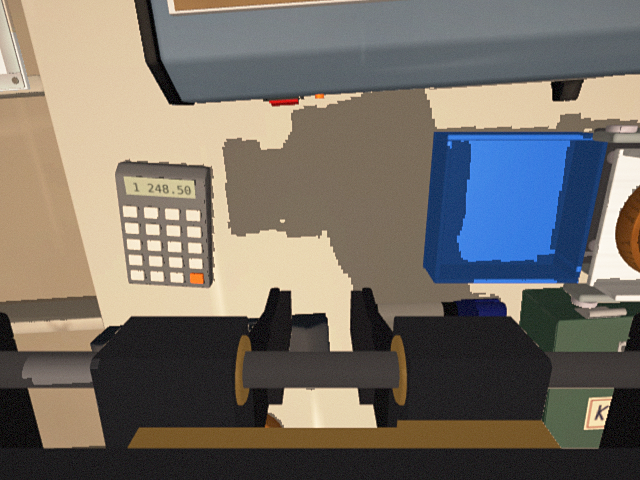

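The wrist view shows the bin square in front of the tray: centre about (0.624, -0.125), which is about 88 mm along stand x. The marker, calculator and tin are untouched. Next I go over to behind the red bar with the fingers shut.

>>> step_arm(
  delta_pos=[
    [0,0,1],
    [0,-0.3,1],
    [0,-0.7,0.8],
    [-0.1,-1,0.2],
    [-0.1,-1,0],
    [-0.1,-1,0],
    [0,-1,0],
    [0,-1,0],
    [0,-1,0],
    [0,-1,0],
    [0,-1,0],
    [0,-1,0],
  ],
  turn=[0,0,0,0,0,0,0,0,0,0,0,0],
  grip=1,
  newtons=20,
)

```text
time: 9.6
ee_pos: [0.6114, -0.2366, 0.2299]
eef_rot: [1.0, -0.032, -0.0, 0.0]
ft_force: [0.3, 0.7, -0.9]
width: 0.0003
grip_force: 0.0
```

>>> step_arm(
  delta_pos=[
    [0,-1,0],
    [0,-1,0],
    [0,-0.8,0],
    [0,0,0],
    [0,0,0],
  ],
  turn=[0,0,0,0,0],
)

```text
time: 10.1
ee_pos: [0.6119, -0.3048, 0.2295]
eef_rot: [1.0, -0.032, -0.0, -0.0]
ft_force: [0.1, 1.0, 0.1]
width: 0.0005
grip_force: 0.0
```

>>> step_arm(
  delta_pos=[
    [0,0,-0.9],
    [0,0,-0.9],
    [0,0,-0.9],
    [0,0,-0.8],
    [0,0,-0.5],
    [0,0.2,0],
    [0,0.2,0],
    [0,0.2,0],
    [0,0.2,0],
    [0,0.1,0],
    [0,0.1,0],
    [0,0,0],
  ],
  turn=[0,0,0,0,0,0,0,0,0,0,0,0],
)

```text
time: 11.3
ee_pos: [0.612, -0.2796, 0.1298]
eef_rot: [1.0, -0.031, 0.0, 0.0]
ft_force: [0.6, -0.1, -0.6]
width: 0.0005
grip_force: 0.0
```

>>> step_arm(
  delta_pos=[
    [0.02,0.25,0.15],
    [0.02,0.25,0.25],
    [0.02,0.25,0.25],
    [0.02,0.25,0.18],
    [0.02,0.25,0.15],
    [0.02,0.25,0.12],
    [0.02,0.25,0.12],
    [0.02,0.25,0.1],
    [0.02,0.25,0.1],
  ],
  turn=[0,0,0,0,0,0,0,0,0],
)

```text
time: 12.2
ee_pos: [0.6165, -0.2228, 0.1652]
eef_rot: [1.0, -0.031, 0.0, -0.0]
ft_force: [1.0, -1.5, 1.3]
width: 0.0003
grip_force: 1.0
```

>>> step_arm(
  delta_pos=[
    [0.02,0.25,0.08],
    [0.02,0.25,0.08],
    [0.02,0.25,0.06],
    [0.02,0.25,0.05],
    [0.02,0.2,0.03],
    [0,0,0],
    [0,0,0],
    [0,0,0],
    [0,0,0],
    [0,0,0],
  ],
  turn=[0,0,0,0,0,0,0,0,0,0],
)

```text
time: 13.2
ee_pos: [0.6189, -0.194, 0.1725]
eef_rot: [1.0, -0.032, -0.0, 0.0]
ft_force: [0.4, -1.2, -0.4]
width: 0.0003
grip_force: 0.3
```

```bash
python3 - <<'E'
from h import *
s=read_state();print(s["ee_pos"],s["ft_force"])
a=camera("wrist")["image"]; b=camera("scene")["image"]; t=camera("top")["image"]
cv2.imwrite("pics/v5.png",np.vstack([np.hstack([cv2.resize(b[160:340,260:500],(400,300)),cv2.resize(t[150:285,300:480],(400,300))]),cv2.resize(a,(400,300)).repeat(1,1) if 0 else np.hstack([cv2.resize(a,(400,300)),np.zeros((300,400,3),np.uint8)])])[...,::-1])
E
```

```text
[ 0.61886451 -0.19403362  0.17249855] [ 0.38574147 -1.23777257 -0.4392846 ]
```

View pics/v5.png

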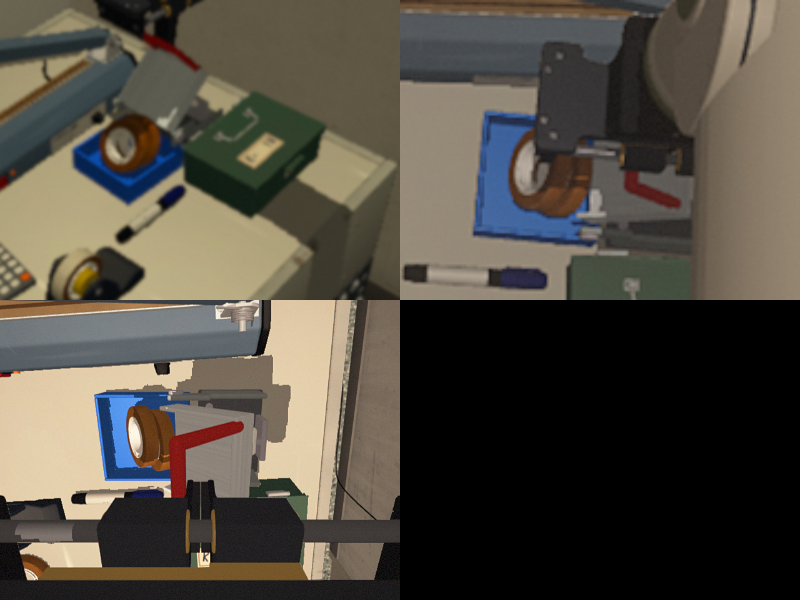

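The tray is tipped to about 0.77 rad and both rolls are in the bin, leaning together by the tray edge. I'll measure how they lie.

>>> step_arm(
  delta_pos=[
    [0,0.2,0.02],
    [0,0,0],
    [0,0,0],
    [0,0,0],
    [0,0,0],
  ],
  turn=[0,0,0,0,0],
)

```text
time: 13.85
ee_pos: [0.6189, -0.1889, 0.1731]
eef_rot: [1.0, -0.031, 0.0, 0.0]
ft_force: [-0.2, -0.6, 1.0]
width: 0.0008
grip_force: 0.3
```

```bash
cat > m.py <<'E'
from h import *
print(read_state()["ee_pos"],read_state()["ft_force"])
for n in ("wrist","scene","top"):
    c=camera(n);P=cloud(c);H=cv2.cvtColor(c["image"],cv2.COLOR_RGB2HSV)
    box=(P[...,0]>.55)&(P[...,0]<.7)&(P[...,1]>-.2)&(P[...,1]<-.05)
    br=box&(H[...,0]<22)&(H[...,1]>90)&(P[...,2]>.005)&(P[...,2]<.13)&(H[...,2]>40)
    wh=box&(H[...,1]<60)&(H[...,2]>150)&(P[...,2]>.01)&(P[...,2]<.12)
    q=P[br]; print(n,"brown",len(q),np.percentile(q,[2,50,98],axis=0).round(3).tolist())
    if n=="wrist":
        for y in np.arange(-.175,-.075,.01):
            k=q[abs(q[:,1]-y)<.005]
            if len(k)>20: print("  y",y.round(3),"x",np.percentile(k[:,0],[2,98]).round(3),"z",np.percentile(k[:,2],[2,50,98]).round(3))
    bl=box&(H[...,0]>100)&(H[...,0]<125)&(H[...,1]>150)&(P[...,2]>.031)&(P[...,2]<.05)
    q=P[bl]; print(n,"rim",len(q),cv2.minAreaRect((q[:,:2]*1000).astype(np.float32)) if len(q)>10 else "")
E
python3 m.py
```

```text
[ 0.6189163  -0.18889242  0.17312611] [-0.1654074  -0.5919207   0.95643309]
wrist brown 4785 [[0.597, -0.163, 0.019], [0.64, -0.141, 0.063], [0.666, -0.103, 0.073]]
  y -0.165 x [0.637 0.654] z [0.055 0.063 0.068]
  y -0.155 x [0.603 0.66 ] z [0.046 0.067 0.074]
  y -0.145 x [0.596 0.662] z [0.044 0.064 0.07 ]
  y -0.135 x [0.593 0.666] z [0.043 0.066 0.073]
  y -0.125 x [0.599 0.668] z [0.039 0.055 0.064]
  y -0.115 x [0.597 0.667] z [0.029 0.039 0.05 ]
  y -0.105 x [0.601 0.659] z [0.015 0.021 0.032]
wrist rim 1950 ((626.4124755859375, -125.41645812988281), (109.193115234375, 108.53641510009766), 86.39667510986328)
scene brown 684 [[0.587, -0.159, 0.015], [0.61, -0.128, 0.052], [0.659, -0.099, 0.071]]
scene rim 186 ((621.4121704101562, -121.69212341308594), (114.14595031738281, 111.22942352294922), 87.37772369384766)
top brown 645 [[0.587, -0.164, 0.015], [0.608, -0.139, 0.063], [0.65, -0.101, 0.074]]
top rim 166 ((621.3895263671875, -124.358154296875), (106.48311614990234, 110.24716186523438), 86.4859619140625)
```

Bin unmoved at (0.624, -0.125); the rolls lean inside it, top at about 74 mm. I'll hold for another second, then let the tray back slowly.

>>> step_arm(
  delta_pos=[
    [0,0,0],
    [0,0,0],
    [0,0,0],
    [0,0,0],
    [0,0,0],
    [0,0,0],
    [0,0,0],
    [0,0,0],
  ],
  turn=[0,0,0,0,0,0,0,0],
)

```text
time: 14.8
ee_pos: [0.6189, -0.1888, 0.1731]
eef_rot: [1.0, -0.031, 0.0, 0.0]
ft_force: [0.4, -1.2, 1.0]
width: 0.0005
grip_force: 0.4
```

>>> step_arm(
  delta_pos=[
    [0,-0.3,-0.02],
    [0,-0.4,-0.04],
    [-0.02,-0.4,-0.06],
    [-0.02,-0.4,-0.1],
    [-0.02,-0.4,-0.14],
    [-0.02,-0.4,-0.16],
    [-0.02,-0.4,-0.2],
    [-0.02,-0.4,-0.2],
    [-0.02,-0.4,-0.2],
    [-0.02,-0.5,0],
    [-0.02,-0.5,0],
    [0,0,0],
  ],
  turn=[0,0,0,0,0,0,0,0,0,0,0,0],
)

```text
time: 16.0
ee_pos: [0.6138, -0.3042, 0.1452]
eef_rot: [0.999, -0.033, 0.0, 0.001]
ft_force: [-0.4, -1.0, 0.3]
width: 0.0005
grip_force: 0.0
```

```bash
cat >> m.py <<'E'
    bx=(P[...,0]>.56)&(P[...,0]<.67)&(P[...,1]<-.15)&(P[...,1]>-.3)&(P[...,2]>.13)&(P[...,2]<.21)&((H[...,0]<6)|(H[...,0]>174))&(H[...,1]>150)
    q=P[bx]; print(n,"bar",len(q),np.percentile(q,[2,50,98],axis=0).round(3).tolist() if len(q)>5 else "")
E
python3 m.py
```

```text
[ 0.61384639 -0.30422668  0.14515865] [-0.36799135 -0.99652213  0.25662957]
wrist brown 5956 [[0.598, -0.167, 0.046], [0.636, -0.148, 0.065], [0.666, -0.129, 0.073]]
  y -0.165 x [0.602 0.654] z [0.054 0.066 0.071]
  y -0.155 x [0.595 0.659] z [0.049 0.067 0.073]
  y -0.145 x [0.6   0.661] z [0.05  0.065 0.071]
  y -0.135 x [0.6   0.666] z [0.042 0.064 0.072]
  y -0.125 x [0.598 0.668] z [0.039 0.049 0.061]
wrist rim 1482 ((623.5200805664062, -122.0573959350586), (87.9339828491211, 125.85072326660156), 70.5912857055664)
wrist bar 3919 [[0.618, -0.255, 0.133], [0.649, -0.247, 0.166], [0.663, -0.24, 0.168]]
scene brown 685 [[0.587, -0.158, 0.015], [0.61, -0.129, 0.051], [0.66, -0.099, 0.071]]
scene rim 192 ((620.8753051757812, -121.75730895996094), (111.25773620605469, 111.07075500488281), 85.56871795654297)
scene bar 157 [[0.574, -0.246, 0.132], [0.609, -0.238, 0.162], [0.655, -0.233, 0.168]]
top brown 859 [[0.588, -0.164, 0.016], [0.617, -0.139, 0.062], [0.659, -0.101, 0.073]]
top rim 135 ((622.0958862304688, -124.39537048339844), (106.55726623535156, 107.48966979980469), 86.47055053710938)
top bar 79 [[0.573, -0.245, 0.134], [0.581, -0.24, 0.166], [0.596, -0.237, 0.169]]
```

The tray rests at about 0.2 rad, with the bar at y = -0.243 and its top at z = 0.168. Next I press it down from above.

>>> step_arm(
  delta_pos=[
    [0,0,1],
    [0,0,1],
    [0,0.4,0.4],
    [0,0.9,0],
    [0.04,0.8,0],
    [0,0,0],
    [0,0,-0.6],
    [0,0,-0.5],
    [0,0,-0.2],
    [0,0,-0.1],
    [0,0,0],
  ],
  turn=[0,0,0,0,0,0,0,0,0,0,0],
)

```text
time: 17.25
ee_pos: [0.6151, -0.2491, 0.1694]
eef_rot: [0.999, -0.032, -0.0, -0.0]
ft_force: [0.2, -0.3, -0.6]
width: 0.0007
grip_force: 0.0
```

>>> step_arm(
  delta_pos=[
    [0,0,-0.15],
    [0,0,-0.15],
    [0,0,-0.15],
    [0,0,-0.15],
    [0,0,0],
  ],
  turn=[0,0,0,0,0],
)

```text
time: 17.75
ee_pos: [0.6159, -0.2541, 0.1581]
eef_rot: [0.999, -0.034, 0.002, 0.003]
ft_force: [-0.7, 1.1, -0.2]
width: 0.0001
grip_force: 0.0
```

>>> step_arm(
  delta_pos=[
    [0,0,-0.12],
    [0,0,-0.1],
    [0,0,-0.08],
    [0,0,0],
  ],
  turn=[0,0,0,0],
)

```text
time: 18.15
ee_pos: [0.6162, -0.2466, 0.1475]
eef_rot: [1.0, -0.03, 0.0, -0.001]
ft_force: [1.7, 3.5, 3.9]
width: 0.0005
grip_force: 2.4
```

>>> step_arm(
  delta_pos=[
    [0,0,0.6],
    [0,0,1],
    [0,-0.4,0.4],
    [0,0,0],
    [0,0,0],
  ],
  turn=[0,0,0,0,0],
)

```text
time: 18.65
ee_pos: [0.615, -0.2595, 0.1968]
eef_rot: [0.999, -0.032, -0.0, 0.0]
ft_force: [-0.3, 0.0, -0.5]
width: 0.0004
grip_force: 0.0
```

```bash
python3 m.py | grep -E "bar|brown|\["
```

```text
[ 0.6149619  -0.25954594  0.1968348 ] [-0.33833507  0.01671066 -0.54142631]
wrist brown 4488 [[0.597, -0.167, 0.031], [0.635, -0.147, 0.064], [0.666, -0.11, 0.072]]
  y -0.165 x [0.603 0.653] z [0.055 0.066 0.071]
  y -0.155 x [0.596 0.66 ] z [0.044 0.066 0.073]
  y -0.145 x [0.596 0.662] z [0.044 0.064 0.071]
  y -0.135 x [0.597 0.666] z [0.042 0.064 0.072]
  y -0.125 x [0.599 0.668] z [0.04  0.052 0.062]
  y -0.115 x [0.598 0.666] z [0.028 0.038 0.047]
  y -0.105 x [0.602 0.657] z [0.015 0.023 0.031]
wrist bar 1992 [[0.592, -0.267, 0.138], [0.634, -0.261, 0.151], [0.662, -0.256, 0.152]]
scene brown 689 [[0.587, -0.16, 0.014], [0.61, -0.129, 0.051], [0.659, -0.099, 0.071]]
scene bar 123 [[0.574, -0.261, 0.132], [0.616, -0.255, 0.148], [0.654, -0.25, 0.152]]
top brown 865 [[0.587, -0.165, 0.016], [0.617, -0.139, 0.062], [0.659, -0.101, 0.073]]
top bar 106 [[0.573, -0.262, 0.134], [0.588, -0.257, 0.15], [0.612, -0.253, 0.154]]
```

The bar is back at y = -0.261 with its top at 0.152, the same as when shut. I'll press once straight down to be sure, then withdraw.

>>> step_arm(
  delta_pos=[
    [0,0,-0.8],
    [0,0,-0.7],
    [0,0,-0.3],
    [0,0,-0.1],
    [0,0,-0.08],
    [0,0,0],
  ],
  turn=[0,0,0,0,0,0],
)

```text
time: 19.4
ee_pos: [0.6149, -0.2585, 0.1517]
eef_rot: [1.0, -0.031, -0.0, 0.0]
ft_force: [-14.4, 4.8, 25.8]
width: 0.0003
grip_force: 13.3
```

>>> step_arm(
  delta_pos=[
    [0,0,0.4],
    [0,0,1],
    [0,0,1],
    [0,0,1],
    [0,0,1],
    [-0.5,0,0],
    [-1,0,0],
    [-1,0,0],
    [0,0,0],
    [0,0,0],
  ],
  turn=[0,0,0,0,0,0,0,0,0,0],
)

```text
time: 20.4
ee_pos: [0.5528, -0.2589, 0.2583]
eef_rot: [1.0, -0.032, 0.0, 0.0]
ft_force: [0.4, -0.6, 0.5]
width: 0.0007
grip_force: 0.0
```

```bash
python3 m.py | grep -E "bar|rim|brown|\["; python3 - <<'E'
from h import *
c=camera("top")["image"]; s=camera("scene")["image"]
cv2.imwrite("pics/f.png",np.hstack([cv2.resize(c[150:350,210:480],(400,300)),cv2.resize(s[160:340,260:500],(400,300))])[...,::-1])
E
```

```text
[ 0.55283579 -0.2588595   0.25834612] [ 0.40300062 -0.57499536  0.45377121]
wrist brown 3773 [[0.595, -0.167, 0.025], [0.63, -0.146, 0.064], [0.664, -0.106, 0.072]]
  y -0.165 x [0.602 0.653] z [0.055 0.066 0.071]
  y -0.155 x [0.594 0.659] z [0.048 0.067 0.073]
  y -0.145 x [0.593 0.661] z [0.05  0.064 0.071]
  y -0.135 x [0.595 0.665] z [0.044 0.064 0.072]
  y -0.125 x [0.597 0.667] z [0.044 0.054 0.063]
  y -0.115 x [0.597 0.665] z [0.028 0.039 0.047]
  y -0.105 x [0.602 0.659] z [0.015 0.022 0.032]
wrist rim 1468 ((626.9838256835938, -113.41825103759766), (85.53740692138672, 109.04253387451172), 85.99407196044922)
wrist bar 1889 [[0.58, -0.266, 0.148], [0.622, -0.26, 0.151], [0.659, -0.255, 0.153]]
scene brown 691 [[0.587, -0.159, 0.014], [0.611, -0.129, 0.052], [0.659, -0.099, 0.071]]
scene rim 192 ((621.5924682617188, -121.78877258300781), (110.9693832397461, 110.63406372070312), 86.71308135986328)
scene bar 129 [[0.574, -0.261, 0.132], [0.613, -0.255, 0.148], [0.655, -0.25, 0.152]]
top brown 867 [[0.587, -0.164, 0.016], [0.617, -0.139, 0.062], [0.659, -0.101, 0.073]]
top rim 149 ((622.328857421875, -124.25636291503906), (106.2369384765625, 107.9615249633789), 86.61770629882812)
top bar 43 [[0.642, -0.264, 0.137], [0.65, -0.26, 0.15], [0.657, -0.258, 0.153]]
```

View pics/f.png

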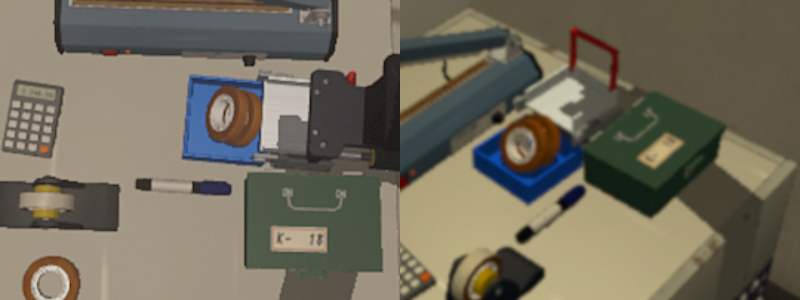

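The tray is level and shut, both rolls lean in the bin and haven't changed over several readings, the bystanders are unmoved, and the gripper is clear. Handing in.

```bash
python3 -c "
from bench import *
print(close_job())"
```

```text
the job is handed in; nothing more can be done
None
```

I handed the job in at about 21 s of the 69 s allowed; `close_job()` returned no verdict. In the last pictures the bin stands square against the stand, both tape rolls lean at rest in it, the tray is level in its catch, the calculator, marker and thick roll look unmoved, and the gripper is clear.

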